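# Set the sprung filter slide to its latched middle position

## Task

Bring the amber filter into the beam: push the yellow pad of the sprung filter slide straight in, all the way to its end stop, then let go and draw back, so that the slide springs out again by itself and is caught by its stop pin in the middle position. Push only on the yellow pad with the fingertips, not pinching it or touching the black holder around it, and do not touch the red-knobbed stop pin, which drops by itself. Leave the blue slide out and the loose things where they are.

Things in the scene. Friction and masses are not known exactly. Their poses are not given: they have to be found in the camera images.
- yellow_pad (a point): Centre of the front face of the yellow push pad, an upright block on the near end of the yellow slide: 34 mm wide, 20 mm thick, from 25 to 65 mm above the bench (point at 45 mm). The point moves with the pad. Its x axis (level) is the push direction, z is up. The space in front of the face (-x) is free; as the pad goes in, only the guide's 12 mm high base plate lies under the fingers.
- yellow_slide (a joint): Travel of the yellow slide in m along its push direction: 0 = fully out (start), 0.045 = caught by its stop pin at mid position, 0.075 = fully in, at the end stop. A spring always drives it back out: 3 N at 0, 7.5 N at 0.045, 10.5 N at 0.075; a damper adds 30 N per m/s. Let go, it returns in 0.1 to 0.2 s.
- yellow_pin (a joint): Drop of the yellow slide's stop pin in m: 0 = raised, riding on the slide (start); 0.009 = dropped, blocking the return at mid position; negative = pulled up. Spring loaded, it drops by itself once the slide has passed 0.045. It stands in a black bridge 194 mm beyond where the pad's face is at the start; red knob 18 mm wide, top at 81 mm above the bench.
- yellow_unit: Bolted-down guide of the yellow slide: dark base plate 280 x 100 x 12 mm, two aluminium rails, two black lens tubes (top at 71 mm), pin bridge. Origin at bench height, 124 mm beyond the pad's face at the start, on its centre line; x axis = push direction, z up. The base reaches from -118 to +162 mm along x.
- yellow_carrier: Black parts riding on the yellow slide: a holder round the back and sides of the pad (46 mm wide, 20 to 55 mm above the bench, beginning 5 mm behind the pad's face) and, 89 mm behind the face, a frame 36 mm long with a round amber filter (top at 74 mm). Not to be touched. Origin: that of the guide, shifted along x by the travel.
- blue_pad (a point): The same point on the other, like-built slide with the blue push pad. That slide must stay out.
- blue_slide (a joint): Travel of the blue slide in m, as for the yellow one; 0 = out, as it must remain.
- blue_unit: The bolted-down guide of the blue slide, size and axes as the yellow one.
- jar_a: Clear jar with white lid, 48 mm wide, 55 mm high, standing between the slides; loose. Origin under its centre.
- jar_b: A second such jar, on the right of the bench; loose.
- detector: White detector box 70 x 50 x 34 mm with a brass connector, left of the slides; loose. Origin under its centre.
- driver: Screwdriver with a red handle, lying to the right of the slides; loose.
- post: Steel post 68 mm high on a 32 mm foot, standing on the left; loose. Origin under its centre.
- lens_ring: Black ring 56 mm wide, 18 mm high, lying between the slides; loose.

How it is judged:
By the outcome, as a careful person would: the job done as asked, in the order asked, and still so for the second after the job is handed in, with the robot touching nothing.
It also fails if it takes over 35 s, if anything falls off the work surface, if the arm or the gripper's body presses on something with over 40 N, if the wrist force passes 120 N, or if a joint passes its speed limit or range.

## Robot

A 6-joint arm with a two-finger parallel gripper is mounted at the origin on the work surface. World frame = base frame: x ahead of the robot, y to its left, z up, the work surface at z = 0. Lengths are in mm, angles in rad, forces in N, time in s.
With the tool pointing down it reaches from about 325 to 750 mm from the base axis. Payload 7.6 kg.
Tool frame: the origin (TCP) lies on the centre line of the jaws, within the pads' length; the fingertips stand 8 mm ahead of it and the grasp point (between the pads) lies 11 mm behind it; z points along the fingers, y is the line along which they close (so a half turn about z gives the same grasp; the last joint's range is limited). The gripper opens to 85 mm and grips with 20 to 120 N. Pads are 22 mm wide; open, the fingers measure 114 mm over their backs; the gripper's body (76 mm by 85 mm) begins 54 mm behind the grasp point. The pads swing forward as they close: fully open they stand 13 mm farther back than shut.
Start: joints at [1.127, 0.052, 1.401, -0, 1.689, -0.07], TCP at [191.692, 488.773, 239.323] pointing down, gripper open.
Joint ranges: [-2.9, 2.9], [-0.91, 2.17], [0.12, 2.37], [-1.06, 4.2], [0.26, 2.73], [-2.93, 2.93]. Speed limits (rad/s): [2.57, 2.57, 3.01, 3.14, 3.14, 3.14].

## Interface

Orientations are given as [roll, pitch, yaw] about the fixed x, y, z axes, in that order (R = Rz(yaw) Ry(pitch) Rx(roll)).
In Python, from bench import env, vision, order gives the robot as it stands. The module is installed in compiled form; this text tells all that it offers.
- The arm moves only by the tool jog_arm, never from a script. Its argument "steps" is a list that holds one entry, the list of rows, each a list of 7 numbers: the gripper command: -1 is fully open, 1 is shut, values between are in proportion, then the shift along the tool's x, y, z in m, then the turn, a rotation vector about the tool's x, y, z in rad. A call has 1 to 10 rows; each row shifts and turns the commanded pose from where the row before left it, along the tool's axes as they then stand; what a row does not reach is not made up. A row lasts 1/10 s, in which the tool goes at most 50 mm and 8.59 degrees, less where a joint would pass 70% of its speed; a pose out of reach is approached as far as the arm can. A call is refused whole if a number of a shift passes 0.05 or a number of a turn 0.15, either way. A call with a gripper value outside its range is refused whole. The fingers move at their own pace and stop on an object; the grip force is fixed at half the most. Time passes only in rows, so rows that do not move let the fingers close. It gives the time, the measured TCP pose, the force, the opening and the grip force at its end, in the units of the state.
- env.observe(): the state, without advancing time (a new reading comes with each control period).
- vision.snapshot(name): name is "scene" or "top" or "wrist"; returns the picture (420x560x3 uint8, red, green, blue); there is no depth.
- vision.camera_model(name): a dict with "mtx" (3x3 intrinsics, pixels), "dist" ([k1, k2, p1, p2, k3] as OpenCV has them; the pictures are not rectified), "R" (3x3) and "t" (3): a world point X has camera coordinates R X + t; the wrist camera has in their place "mount" (4x4, takes a point from camera to tool coordinates, whose origin is the TCP and whose axes are the flange's). Camera axes: x right, y down, z forward; pixel columns grow to the right and rows downward; lengths in mm; the calibration is good to about 2 mm. A picture is of the moment at which its call begins: read the wrist's pose just before it. camera_model takes no time and is no camera call.
- order.sign_off(): hands the job in; it is judged then, once.
The state is a dict: "t": time; "joint_positions": joint angles; "qd": joint speeds; "joint_efforts": joint torques, N m; "ee_pos": TCP position; "tcp_rot": TCP orientation; "ft_force": force on the tool from outside, world axes, zero at the start; "moment": the same for the moment, N m; "width": finger opening in mm; "grasp_force": force on a finger pad.
Only numpy, scipy, OpenCV 4.12 (cv2) and the standard library are available. Lean on these libraries where they do the work, as an engineer would, in place of code of your own. Each camera call takes 0.05 s, during which the arm holds its last target. There are 200 camera calls.

## Working session

There is one attempt and no reset: what is moved stays moved. The work goes in short steps, Python scripts to look and compute and a tool call to move; the robot and the scene stay as the last step left them, time stands still between calls to the robot, and variables do not carry over. Pictures are saved under pics/ and viewed, at most 10 in all, crops included, and the job is handed in when it is done.

Besides the shell and the picture viewer there is one more tool, called after ">>>" as name(argument=value, ...) on one line, values as JSON. jog_arm: Moves the arm, as the interface text tells. Its arguments: {"type":"object","properties":{"steps":{"type":"array"}},"required":["steps"]}

```bash
mkdir -p pics; python3 - <<'E'
from bench import env, vision
import cv2
for n in("scene","top"):
    cv2.imwrite(f"pics/{n}0.png",cv2.cvtColor(vision.snapshot(n),cv2.COLOR_RGB2BGR))
s=env.observe();print(s)
for n in("scene","top","wrist"):print(vision.camera_model(n))
E
```

```text
{'t': 0.1, 'joint_positions': array([ 1.12672761e+00,  5.27664817e-02,  1.40161055e+00, -1.48840142e-05,
        1.68858218e+00, -7.03151693e-02]), 'qd': array([-0.00081217, -0.000831  , -0.00188123,  0.00043356,  0.00010741,
        0.0004573 ]), 'joint_efforts': array([ 1.24558072e-03, -3.82586038e+01, -3.60984135e+01, -5.52270080e-05,
        4.79038819e-03,  5.77892678e-06]), 'ee_pos': array([191.56662625, 488.53448644, 238.56683632]), 'tcp_rot': array([-3.14022843e+00, -8.12637559e-05,  2.76783731e+00]), 'ft_force': array([ 0.38920728, -0.07648637, -0.03969257]), 'moment': array([-0.04289181, -0.03706482, -0.02485843]), 'grasp_force': 0.0, 'width': 85.17354938034977}
{'mtx': array([[463.33939432,   0.        , 282.20260151],
       [  0.        , 463.33939432, 209.96166044],
       [  0.        ,   0.        ,   1.        ]]), 'dist': array([-0.02472736,  0.        ,  0.        ,  0.        ,  0.        ]), 'R': array([[ 0.05260724,  0.99857218,  0.0092778 ],
       [ 0.65672974, -0.0275962 , -0.75362092],
       [-0.75228886,  0.04573892, -0.65724381]]), 't': array([ -29.253300
[... 381 characters left out ...]
   [ 0.1476079 ,  0.00911974, -0.98900391]]), 't': array([  18.82732441,  557.63743311, 1471.00181492])}
{'mtx': array([[293.79224652,   0.        , 277.40673767],
       [  0.        , 293.79224652, 209.10367347],
       [  0.        ,   0.        ,   1.        ]]), 'dist': array([-0.04076714,  0.        ,  0.        ,  0.        ,  0.        ]), 'mount': array([[-8.08788125e-04, -9.62596797e-01, -2.70936805e-01,
         6.88932617e+01],
       [ 9.99999597e-01, -6.72980603e-04, -5.94156362e-04,
        -1.02856192e+00],
       [ 3.89597797e-04, -2.70937176e-01,  9.62596954e-01,
        -1.34540831e+02],
       [ 0.00000000e+00,  0.00000000e+00,  0.00000000e+00,
         1.00000000e+00]])}
```

View pics/top0.png

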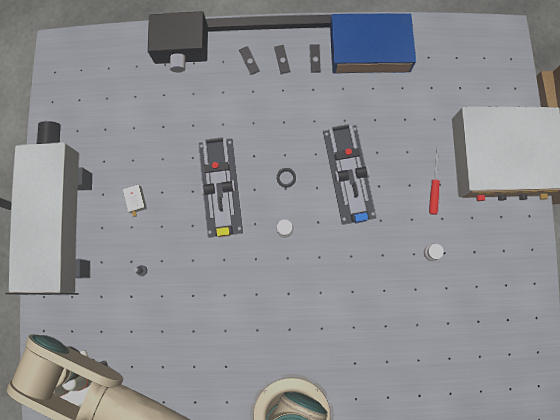

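View pics/scene0.png

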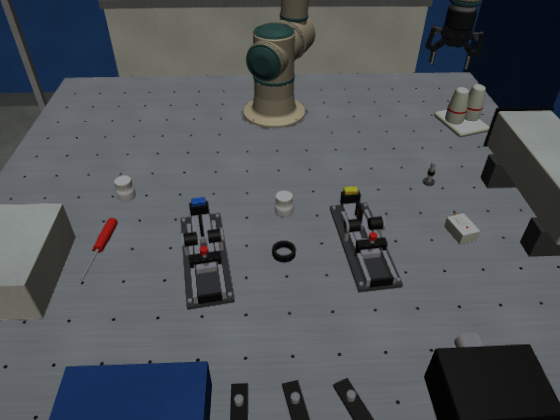

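The top view shows the yellow pad at about (223,231) and its red pin knob at (215,165), with the jar at (285,228). The scene view has the pad at (350,190) and the knob at (373,237). I'll turn these into positions next.

```bash
cat >h.py <<'E'
import numpy as np,cv2
from scipy.spatial.transform import Rotation as Ro
from bench import env,vision
def cam(n,s=None):
    c=vision.camera_model(n)
    if n=="wrist":
        M=c["mount"];Rt=Ro.from_euler("xyz",s["tcp_rot"]).as_matrix()
        Rc=Rt@M[:3,:3];C=Rt@M[:3,3]+s["ee_pos"]
    else: Rc=c["R"].T;C=-Rc@c["t"]
    return c,Rc,C
def onplane(c,uv,z):
    c,Rc,C=c
    p=cv2.undistortPoints(np.array(uv,float).reshape(-1,1,2),c["mtx"],c["dist"]).reshape(-1,2)
    d=np.c_[p,np.ones(len(p))]@Rc.T
    return C+d*((z-C[2])/d[:,2])[:,None]
def blobs(im,lo,hi,amin=15):
    m=cv2.inRange(cv2.cvtColor(im,cv2.COLOR_RGB2HSV),lo,hi)
    n,l,st,ce=cv2.connectedComponentsWithStats(m)
    return m,l,[(i,st[i],ce[i]) for i in range(1,n) if st[i][4]>=amin]
E
python3 - <<'E'
from h import *
im=cv2.cvtColor(cv2.imread("pics/top0.png"),cv2.COLOR_BGR2RGB);c=cam("top")
for nm,lo,hi,z in(("y",(22,120,90),(35,255,255),65),("r",(0,150,90),(6,255,255),80),("b",(100,150,100),(120,255,255),65)):
    for i,st,ce in blobs(im,lo,hi)[2]: print(nm,st,ce,onplane(c,ce,z)[0].round(1))
im=cv2.cvtColor(cv2.imread("pics/scene0.png"),cv2.COLOR_BGR2RGB);c=cam("scene")
for nm,lo,hi,z in(("y",(22,120,90),(35,255,255),65),("r",(0,150,90),(6,255,255),78)):
    for i,st,ce in blobs(im,lo,hi)[2]: print(nm,st,ce,onplane(c,ce,z)[0].round(1))
E
```

```text
y [216 227  13   9  92] [222.36956522 231.02173913] [512.7 174.7  65. ]
r [346 149   6   6  28] [348.39285714 151.17857143] [ 723.7 -178.    80. ]
r [212 162   6   6  28] [214.5        164.78571429] [695.8 193.4  80. ]
r [429 180  10  34 251] [434.11553785 196.82071713] [ 589.2 -410.    80. ]
r [477 195   8   6  38] [480.5        197.21052632] [ 585.  -543.3   80. ]
b [ 332   14   84   49 3640] [371.70384615  36.8967033 ] [1076.8 -267.7   65. ]
b [355 213  13   9  84] [361.02380952 216.83333333] [ 541.4 -206.1   65. ]
y [344 186  14   8  86] [350.63953488 189.6627907 ] [518.8 173.9  65. ]
r [473 108   9   3  16] [476.5625 109.375 ] [146.  637.2  78. ]
r [ 94 218  23  33 284] [104.76760563 233.36267606] [ 666.2 -399.3   78. ]
r [370 232   7   8  40] [373.075 235.275] [697.6 193.1  78. ]
r [200 246   8   9  50] [203.4  249.34] [ 724.5 -177.8   78. ]
```

>>> jog_arm(steps=[[[1,0,0,0,0,0,-0.12],[1,0,0,0,0,0,-0.12],[1,0,0,0,0,0,-0.12],[1,0,0,0,0,0,-0.115]]])

```text
t: 0.5
ee_pos: [191.6, 488.6, 238.8]
tcp_rot: [-3.141, -0.0, -3.035]
ft_force: [-0.6, -0.0, -0.2]
width: 28.0
grasp_force: 0.0
```

>>> jog_arm(steps=[[[1,-0.0195,-0.0345,0,0,0,0],[1,-0.0195,-0.0345,0,0,0,0],[1,-0.0195,-0.0345,0,0,0,0],[1,-0.0195,-0.0345,0,0,0,0],[1,-0.0195,-0.0345,0,0,0,0],[1,-0.0195,-0.0345,0,0,0,0],[1,-0.0195,-0.0345,0,0,0,0],[1,-0.0195,-0.0345,0,0,0,0],[1,-0.0195,-0.0345,0,0,0,0],[1,-0.0195,-0.0345,0,0,0,0]]])

```text
t: 1.5
ee_pos: [421.1, 163.7, 239.0]
tcp_rot: [3.142, -0.0, -3.04]
ft_force: [-0.4, 0.4, -0.4]
width: 0.1
grasp_force: 0.0
```

>>> jog_arm(steps=[[[1,0,0,0,0,0,0],[1,0,0,0,0,0,0],[1,0,0,0,0,0,0]]])

```text
t: 1.8
ee_pos: [420.1, 165.9, 239.1]
tcp_rot: [3.141, -0.0, -3.04]
ft_force: [-0.0, -0.5, 1.0]
width: 0.1
grasp_force: 0.0
```

```bash
python3 - <<'E'
from h import *
s=env.observe();print({k:s[k] for k in("t","ee_pos","tcp_rot","width","ft_force","joint_positions")})
im=vision.snapshot("wrist");c=cam("wrist",s)
cv2.imwrite("pics/w1.png",cv2.cvtColor(im,cv2.COLOR_RGB2BGR))
for nm,lo,hi,z in(("y",(22,120,60),(35,255,255),65),("r",(0,150,60),(6,255,255),80)):
    for i,st,ce in blobs(im,lo,hi,60)[2]: print(nm,st,ce,onplane(c,ce,z)[0].round(1))
E
```

```text
{'t': 1.8, 'ee_pos': array([420.10219448, 165.87161598, 239.12180784]), 'tcp_rot': array([ 3.14125450e+00, -4.40081618e-04, -3.03957310e+00]), 'width': 0.10756789387942715, 'ft_force': array([-0.03311314, -0.50110492,  0.96715969]), 'joint_positions': array([ 2.94006168e-01, -1.57554332e-01,  1.60315635e+00,  4.19216190e-04,
        1.69635810e+00, -1.37875722e+00])}
r [  0 380  14  16 171] [  5.57309942 386.87719298] [ 716.5 -171.4   80. ]
```

View pics/w1.png

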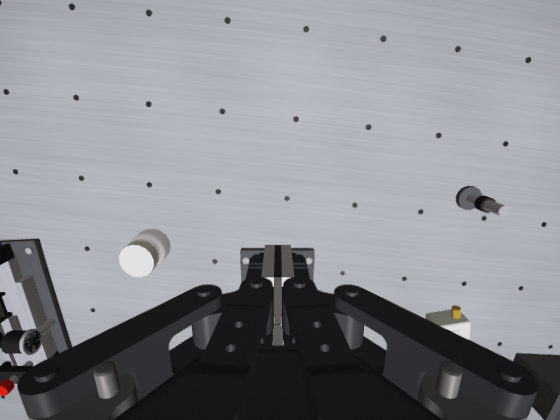

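The wrist view shows the shut fingertips at (278,260), just in front of the base's near end (corner bolts at (245,260) and (308,260)). The space around them is clear, with the jar well aside at (140,258). I'll go down in front of the pad.

>>> jog_arm(steps=[[[1,-0.005,-0.001,0.04,0,0,0],[1,-0.005,0,0.04,0,0,0],[1,-0.005,0,0.04,0,0,0],[1,-0.005,0,0.04,0,0,0],[1,0,0,0.03,0,0,0],[1,0,0,0.003,0,0,0],[1,0,0,0,0,0,0],[1,0,0,0,0,0,0]]])

```text
t: 2.65
ee_pos: [441.6, 167.1, 48.5]
tcp_rot: [3.141, 0.003, -3.04]
ft_force: [0.4, 0.3, 0.7]
width: 0.1
grasp_force: 0.0
```

```bash
python3 - <<'E'
from h import *
a=vision.snapshot("top")[170:270,160:300];b=vision.snapshot("scene")[130:230,290:430]
cv2.imwrite("pics/c2.png",cv2.cvtColor(np.vstack([cv2.resize(x,None,fx=3,fy=3,interpolation=2) for x in(a,b)]),cv2.COLOR_RGB2BGR))
E
```

```text
(no output)
```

View pics/c2.png

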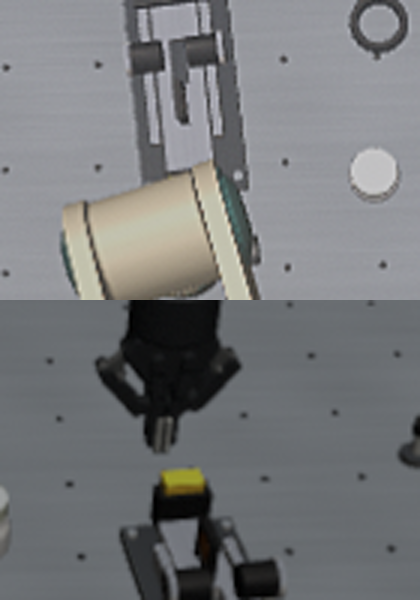

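The crop shows the shut fingertips (160,435) lined up in front of the pad (183,482), with the wide knuckles well above pad height. I'll go in until they touch.

>>> jog_arm(steps=[[[1,-0.015,0,0.002,0,0,0],[1,-0.015,0,0,0,0,0],[1,-0.008,0,0,0,0,0],[1,-0.004,0,0,0,0,0],[1,0,0,0,0,0,0]]])

```text
t: 3.25
ee_pos: [482.6, 170.6, 44.7]
tcp_rot: [3.141, 0.001, -3.041]
ft_force: [-0.2, -0.4, 0.8]
width: -0.7
grasp_force: 0.0
```

>>> jog_arm(steps=[[[1,-0.004,0,0,0,0,0],[1,-0.004,0,0,0,0,0],[1,-0.004,0,0,0,0,0],[1,0,0,0,0,0,0]]])

```text
t: 3.65
ee_pos: [494.4, 171.8, 44.3]
tcp_rot: [3.141, -0.001, -3.04]
ft_force: [-1.2, -0.8, 0.9]
width: -0.0
grasp_force: 0.6
```

>>> jog_arm(steps=[[[1,-0.005,0,0,0,0,0],[1,-0.005,0,0,0,0,0],[1,0,0,0,0,0,0]]])

```text
t: 3.95
ee_pos: [504.0, 172.7, 44.2]
tcp_rot: [-3.142, -0.001, -3.04]
ft_force: [-4.5, -1.0, 1.7]
width: 0.0
grasp_force: 1.8
```

```bash
python3 - <<'E'
from h import *
b=vision.snapshot("scene")[150:250,310:430];s=env.observe();print(s["ft_force"],s["ee_pos"])
cv2.imwrite("pics/c3.png",cv2.cvtColor(cv2.resize(b,None,fx=5,fy=5,interpolation=2),cv2.COLOR_RGB2BGR))
E
```

```text
[-2.78118813 -0.50309463  2.44558107] [503.99733863 172.71582138  44.16037   ]
```

View pics/c3.png

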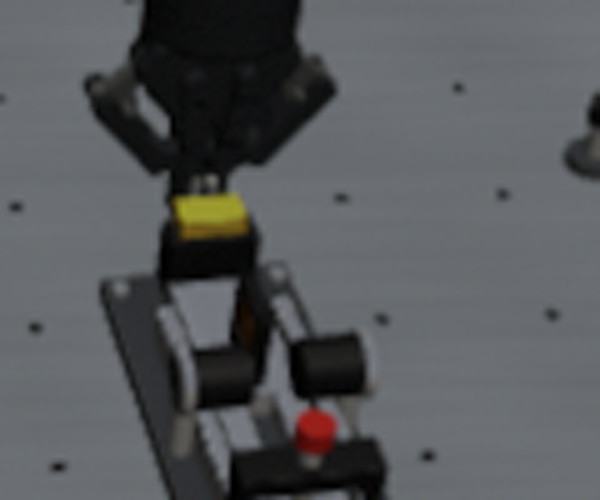

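Fingertips rest on the pad's face (210,190), centred, and the force is about 4 N as the spring should give. I'll push further.

>>> jog_arm(steps=[[[1,-0.008,0,0,0,0,0],[1,-0.008,0,0,0,0,0],[1,-0.008,0,0,0,0,0],[1,-0.008,0,0,0,0,0],[1,-0.008,0,0,0,0,0],[1,-0.008,0,0,0,0,0],[1,-0.004,0,0,0,0,0],[1,0,0,0,0,0,0]]])

```text
t: 4.8
ee_pos: [555.1, 177.8, 44.1]
tcp_rot: [-3.141, -0.003, -3.04]
ft_force: [-9.8, -2.1, 5.0]
width: -0.1
grasp_force: 4.6
```

>>> jog_arm(steps=[[[1,-0.004,0,0,0,0,0],[1,-0.004,0,0,0,0,0],[1,0,0,0,0,0,0]]])

```text
t: 5.1
ee_pos: [562.8, 178.6, 44.0]
tcp_rot: [-3.141, -0.004, -3.04]
ft_force: [-10.4, -2.8, 5.5]
width: -0.3
grasp_force: 5.0
```

>>> jog_arm(steps=[[[1,-0.002,0,0,0,0,0],[1,-0.002,0,0,0,0,0],[1,0,0,0,0,0,0]]])

```text
t: 5.4
ee_pos: [566.6, 178.9, 44.1]
tcp_rot: [-3.141, -0.004, -3.04]
ft_force: [-10.6, -3.0, 5.5]
width: 0.4
grasp_force: 5.2
```

>>> jog_arm(steps=[[[1,-0.002,0,0,0,0,0],[1,0,0,0,0,0,0]]])

```text
t: 5.6
ee_pos: [567.6, 179.1, 44.0]
tcp_rot: [-3.141, -0.007, -3.04]
ft_force: [-15.1, -3.7, 9.3]
width: 0.3
grasp_force: 7.9
```

>>> jog_arm(steps=[[[1,-0.001,0,0,0,0,0],[1,0,0,0,0,0,0]]])

```text
t: 5.8
ee_pos: [567.7, 179.1, 44.0]
tcp_rot: [-3.141, -0.009, -3.04]
ft_force: [-22.1, -4.2, 12.6]
width: -0.2
grasp_force: 10.8
```

The force climbs with no further motion, so this is the end stop. Now I'll draw straight back.

>>> jog_arm(steps=[[[1,0.04,0,0,0,0,0],[1,0.045,0,0,0,0,0],[1,0.04,0,0,0,0,0],[1,0.02,0,0,0,0,0],[1,0,0,-0.03,0,0,0],[1,0,0,-0.04,0,0,0],[1,0.02,0,-0.04,0,0,0],[1,0.02,0,-0.04,0,0,0],[1,0,0,-0.02,0,0,0],[1,0,0,0,0,0,0]]])

```text
t: 6.8
ee_pos: [388.2, 161.3, 218.2]
tcp_rot: [3.14, 0.008, -3.04]
ft_force: [-1.2, -0.3, -0.2]
width: -0.0
grasp_force: 0.0
```

```bash
python3 - <<'E'
from h import *
im=vision.snapshot("scene");c=cam("scene");s=env.observe();print(s["ft_force"],s["ee_pos"],s["t"])
for nm,lo,hi,z in(("y",(22,120,90),(35,255,255),65),("r",(0,150,90),(6,255,255),78),("b",(100,150,90),(120,255,255),65)):
    for i,st,ce in blobs(im,lo,hi)[2]: print(nm,st,ce,onplane(c,ce,z)[0].round(1))
cv2.imwrite("pics/s4.png",cv2.cvtColor(cv2.resize(im[150:310,180:420],None,fx=3,fy=3,interpolation=2),cv2.COLOR_RGB2BGR))
E
```

```text
[ 0.09651501 -0.5920979  -0.44786833] [387.55481745 161.03660715 215.66460086] 6.85
y [348 198  15   8  96] [355.15625    201.05208333] [563.6 177.7  65. ]
r [473 109   9   2  16] [476.5625 109.4375] [146.4 637.1  78. ]
r [ 94 218  23  33 286] [104.77972028 233.40559441] [ 666.3 -399.2   78. ]
r [369 235   8   8  41] [372.53658537 238.12195122] [706.4 190.1  78. ]
r [200 246   8   9  52] [203.5        249.38461538] [ 724.7 -177.6   78. ]
b [191 197  14   7  73] [197.69863014 200.34246575] [ 544.9 -206.4   65. ]
b [ 151  362   56   58 1950] [184.51230769 392.43538462] [1038.5 -187.    65. ]
b [129 365  14   4  31] [135.12903226 366.09677419] [ 986.9 -276.8   65. ]
b [ 63 366  37  22 365] [ 78.17260274 374.25479452] [ 998.4 -370.8   65. ]
b [ 99 366   7   6  22] [101.72727273 367.68181818] [ 987.6 -333.6   65. ]
b [160 372   9   8  25] [163.6 375. ] [1005.7 -225.6   65. ]
b [102 374   6   5  19] [104.47368421 375.89473684] [1003.2 -325.4   65. ]
b [ 89 376   5   5  15] [ 90.6        378.26666667] [1006.7 -347.8   65. ]
b [ 60 383   6  10  30] [ 62.76666667 386.86666667] [1020.5 -390.2   65. ]
b [138 402  11   8  28] [144.         405.28571429] [1057.7 -249.9   65. ]
```

View pics/s4.png

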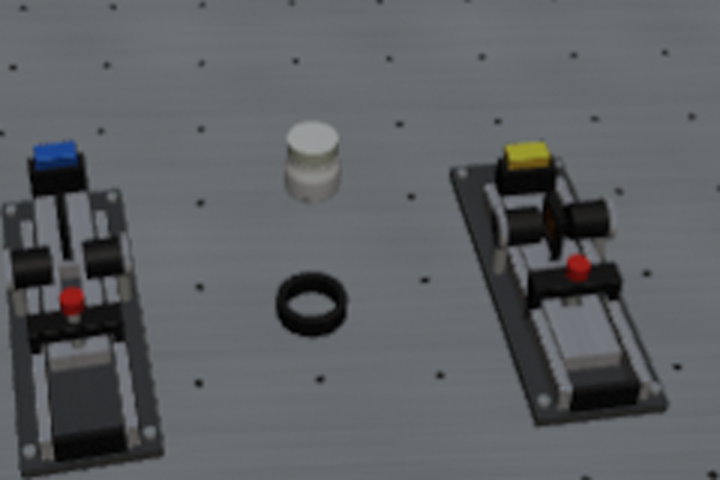

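The yellow pad at (527,155) has moved in 45 mm (x 518.8 → 563.6). Its filter sits between the lens tubes at (553,225), and the red knob at (578,267) is lower, so the pin has dropped. The blue slide, jar and ring are unmoved, so I'm handing in.

```bash
python3 -c "
from bench import order
print(order.sign_off())"
```

```text
the job is handed in; nothing more can be done
None
```

The yellow slide was pushed to its end stop and let go; it sprang back and is held by its dropped pin about 45 mm in, with the amber filter in the beam. The blue slide, jar A and the lens ring had not moved in the last picture, and the job is handed in.

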